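Load the cassette rack and click both cassettes home

ROBOT

A 6-joint arm with a two-finger parallel gripper is mounted at the origin on the work surface. World frame = base frame: x ahead of the robot, y to its left, z up, the work surface at z = 0. Lengths are in mm, angles in rad, forces in N, time in s.
With the tool pointing down it reaches from about 275 to 750 mm from the base axis. Payload 10.2 kg.
Tool frame: the origin (TCP) lies between the finger pads; the fingertips stand 17 mm ahead of it and the grasp point (between the pads) lies 2 mm behind it; z points along the fingers, y is the line along which they close (so a half turn about z gives the same grasp; the last joint's range is limited). The gripper opens to 85 mm and grips with 20 to 120 N. Pads are 22 mm wide; open, the fingers measure 114 mm over their backs; the gripper's body (76 mm by 85 mm) begins 54 mm behind the grasp point. The pads swing forward as they close: fully open they stand 13 mm farther back than shut.
Start: joints at [-1.523, 0.313, 1.498, -0, 1.331, -0.223], TCP at [140.425, -505.877, 214.894] pointing down, gripper open.
Joint ranges: [-2.94, 2.94], [-0.97, 2.17], [0.19, 2.56], [-1.23, 4.37], [0.02, 3.11], [-2.88, 2.88]. Speed limits (rad/s): [2.39, 2.39, 3.01, 3.14, 3.14, 3.14].

INTERFACE

Orientations are given as a unit quaternion [w, x, y, z].
In Python, from rig import * gives the robot as it stands.
- The arm moves only by the tool step_arm, never from a script. Its argument "commands" is text: rows parted by semicolons, each of 7 numbers parted by spaces: the opening, from 0 (shut) to 1 (fully open), then the shift along the tool's x, y, z in cm, then the turn, a rotation vector about the tool's x, y, z in rad. In form: hand x y z rx ry rz; .... A call has 1 to 20 rows; each row is the pose to reach, as a shift and turn from the pose commanded when the call began, along the tool's axes at that moment; what a row does not reach only later rows make up. A row lasts 1/12 s, in which the tool goes at most 41.7 mm and 7.16 degrees, less where a joint would pass 70% of its speed; a pose out of reach is approached as far as the arm can. A call with a gripper value outside its range is refused whole. The fingers move at their own pace and stop on an object; "newtons" is the grip in N (left out, the last holds). Time passes only in rows, so rows that repeat a pose let the fingers close. It gives the time, the measured TCP pose, the force, the opening and the grip force at its end, in the units of the state.
- sense(): the state, without advancing time (a new reading comes with each control period).
- capture(name): name is "scene" or "top" or "wrist"; returns the picture (420x560x3 uint8, red, green, blue); there is no depth.
- camera_model(name): a dict with "mtx" (3x3 intrinsics, pixels), "eye" and "rotation" of the camera in the world. Camera axes: x right, y down, z forward; pixel columns grow to the right and rows downward; lengths in mm; the calibration is good to about 2 mm. The wrist camera is an equidistant fisheye: a pixel r from the principal point sees the ray r / f radians off the axis. A picture is of the moment at which its call begins: read the wrist's pose just before it. camera_model takes no time and is no camera call; for the wrist camera it gives the pose at the moment of the call.
- finish_job(): hands the job in; it is judged then, once.
Trained networks look in the newest picture that a camera, given by its name, has taken for a name from the list of things; names that differ only in an ending like _2 or _b are one class to them, and where a whole thing is asked for, a point or a joint stands for the part that bears it (a point fixed in the world has none). Each returns a list of dicts, best first, with "score" (0 to 1); they miss things now and then, are a little off and sometimes report something else, mostly with a low value. They report only what shows in the picture. A call takes as long as a camera call.
- search_frame(camera, label): "rect" ([centre column, centre row, width, height] in pixels, round what is visible of it).
- trace(camera, label): "mask" (420x560 bool, what is visible of it) and "rect" ([centre column, centre row, width, height] in pixels, round what is visible of it).
- spot_point(camera, label): "xy" ([column, row] in pixels: a listed point, or the origin of a listed thing).
The state is a dict: "time_s": time; "joints": joint angles; "dq": joint speeds; "tau": joint torques, N m; "eef_pos": TCP position; "ee_rot": TCP orientation; "force": force on the tool from outside, world axes, zero at the start; "wrist_torque": the same for the moment, N m; "grip_width": opening from 0.0 (shut) to 1.0 (fully open); "grip_force": force on a finger pad.
Only numpy, scipy, OpenCV 4.12 (cv2) and the standard library are available. Lean on these libraries where they do the work, as an engineer would, in place of code of your own. Each camera call takes 0.05 s, during which the arm holds its last target. There are 200 camera calls.

TASK

Finish loading the cryo cassette rack: take the loose cassette from its white stand, stand it on edge on the raised loading channel of the one free slot and let go of it there, then push it from behind along the slot until it is fully home and the spring clip has snapped behind it. Also push home the cassette that was left sticking out of its slot. Leave the two cassettes that are already home and the other things on the bench as they are.

Things in the scene. Friction and masses are not known exactly. Their poses are not given: they have to be found in the camera images.
- loose_center (a point): centre of the loose cassette: flat closed aluminium box 120 mm long (own x), 12 mm thick (own y), 70 mm high (own z, up), about 0.28 kg, on edge in a white grooved stand (groove floor 10 mm, groove walls 24 mm above the table). Both ends and both faces are alike: either end may go first. Grip it across its 12 mm by the top edge.
- rack: steel rack, fixed to the bench, four equal slots 50 mm apart, open towards the robot. x axis: horizontal, the way cassettes are pushed in; z up. Origin at table height, mid-width, level with the rear ends of cassettes that are home. Slot floors 30 mm above the table.
- free_slot_channel (a point): floor point of the free slot's loading channel (axes as the rack): where the middle of the cassette's lower edge goes when it is set down. There its leading end stands about 5 mm before the clip, its rear end 38 mm out over the front of the channel, and it stands by itself. Channel 14 mm wide, walls 16 mm high, lips above them flared outward up to 23 mm; it runs from -22 to +60 mm in x.
- free_slot_home (a point): where the cassette's centre is when it is fully home in the free slot, 35 mm above the slot floor; axes as the rack. Back stop at x = +61 mm. Beside the home cassette stand a thin divider and a guide wire up to 13 mm above this point, from x = -57 mm inwards. Past the clip it takes about 2 to 6 N.
- free_clip_bump (a point): bump of the free slot's spring clip at mid-height (12 mm above the slot floor), clip shut; it spans 20 mm before to 5 mm past this point along the slot and 6 mm above and below it. Push on the cassette's rear end with the fingertips just above channel lips and clip (about 30 mm above the slot floor): pushed near its top edge it may tip forward.
- clip_free (a joint): spring clip of the free slot, a steel leaf that swings about an upright axis: 0 rad = sprung into the slot (empty slot, or snapped behind a cassette that is home); about 0.06 to 0.11 while a cassette is passing it
- proud_center (a point): centre of the cassette left sticking out 20 to 55 mm from its slot (same kind of cassette, x along the slot); it holds its clip open
- proud_slot_home (a point): where that cassette's centre is when it is fully home; same kind of slot, clip, channel, axes and measures as free_slot_home
- clip_proud (a joint): spring clip of that slot, as clip_free
- full1_center (a point): centre of a cassette that is already home; leave it there
- full2_center (a point): centre of the other cassette that is already home; leave it there
- bottle: bystander: clear bottle, 60 mm across, 150 mm high; origin under its base
- slide_box: bystander: grey and white slide box 98 x 84 x 35 mm; origin under its centre
- beaker: bystander: glass beaker with white swab sticks, 64 mm across, 135 mm high in all; origin under its base
- notebook: bystander: green notebook 140 x 90 x 10 mm lying flat; origin under its centre
- phone: bystander: black telephone 150 x 72 x 9 mm lying flat; origin under its centre
- pen: bystander: blue pen 133 mm long lying flat
- jar: bystander: brown glass jar 64 mm across, 75 mm high; origin under its base

How it is judged:
By the outcome, as a careful person would: the job done as asked, in the order asked, and still so for the second after the job is handed in, with the robot touching nothing.
It also fails if it takes over 67 s, if anything falls off the work surface, if the arm or the gripper's body presses on something with over 40 N, if the wrist force passes 120 N, or if a joint passes its speed limit or range.

## Working session

There is one attempt and no reset: what is moved stays moved. The work goes in short steps, Python scripts to look and compute and a tool call to move; the robot and the scene stay as the last step left them, time stands still between calls to the robot, and variables do not carry over. Pictures are saved under pics/ and viewed, at most 10 in all, crops included, and the job is handed in when it is done.

Besides the shell and the picture viewer there is one more tool, called after "Call:" as a command line: name --argument value ..., lists and objects as JSON in quotes. step_arm: Moves the arm, as the interface text tells. Its arguments: {"type":"object","properties":{"commands":{"type":"string"},"newtons":{"type":"number"}},"required":["commands"]}

```bash
ls; mkdir -p pics; python3 - <<'E'
from rig import *
import cv2,numpy as np
s=sense();print(s['time_s'],s['eef_pos'],s['ee_rot'],s['grip_width'])
ims=[]
for c in ("scene","top"):
    im=capture(c);cv2.imwrite(f'pics/{c}0.png',im[:,:,::-1])
    m=camera_model(c);print(c,np.round(m['mtx'],1).tolist(),np.round(m['eye'],1).tolist(),np.round(m['rotation'],3).tolist())
    for l in ["loose_center","rack","free_slot_channel","free_slot_home","free_clip_bump","proud_center","proud_slot_home","full1_center","full2_center"]:
        print(l,[(np.round(d['xy']).tolist(),round(d['score'],2)) for d in spot_point(c,l)][:4])
E
```

```text
pics
0.0 [ 140.40934338 -505.58060743  214.3342794 ] [-6.47523346e-04  9.90849206e-01  1.34971953e-01  6.12871955e-05] 0.9969268241481539
scene [[494.1, 0.0, 283.7], [0.0, 494.1, 209.8], [0.0, 0.0, 1.0]] [1446.6, 293.2, 1096.2] [-0.23, 0.553, 0.744, -0.296]
loose_center [([197.0, 187.0], 0.79)]
rack []
free_slot_channel [([324.0, 232.0], 0.72)]
free_slot_home [([301.0, 263.0], 0.56)]
free_clip_bump [([312.0, 248.0], 0.9)]
proud_center [([308.0, 246.0], 0.66), ([289.0, 238.0], 0.57)]
proud_slot_home [([282.0, 251.0], 0.93)]
full1_center []
full2_center [([266.0, 250.0], 0.58)]
top [[428.0, 0.0, 276.8], [0.0, 428.0, 216.1], [0.0, 0.0, 1.0]] [459.4, 41.0, 1066.8] [-0.019, 0.713, -0.701, 0.012]
loose_center [([407.0, 244.0], 0.65)]
rack [([246.0, 153.0], 0.71)]
free_slot_channel [([238.0, 218.0], 0.84), ([270.0, 158.0], 0.58), ([226.0, 152.0], 0.28), ([181.0, 282.0], 0.17)]
free_slot_home [([252.0, 155.0], 0.78)]
free_clip_bump [([242.0, 184.0], 0.63)]
proud_center [([267.0, 177.0], 0.87)]
proud_slot_home [([270.0, 158.0], 0.61)]
full1_center [([226.0, 152.0], 0.79)]
full2_center [([291.0, 160.0], 0.54), ([251.0, 156.0], 0.4)]
```

```bash
python3 - <<'E'
import cv2
a=cv2.imread('pics/top0.png');b=cv2.imread('pics/scene0.png')
cv2.imwrite('pics/topc.png',cv2.resize(a[110:280,180:450],None,fx=2.9,fy=2.9,interpolation=2))
E
```

```text
(no output)
```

View pics/top0.png

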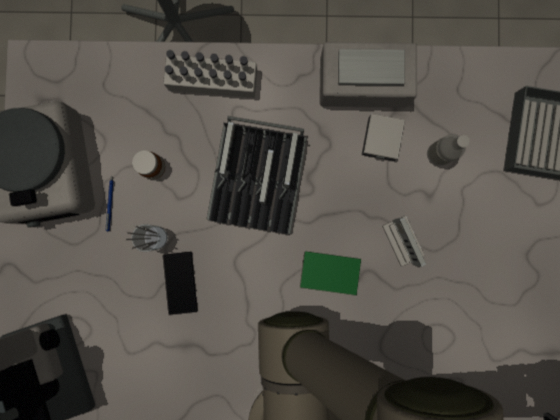

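View pics/topc.png

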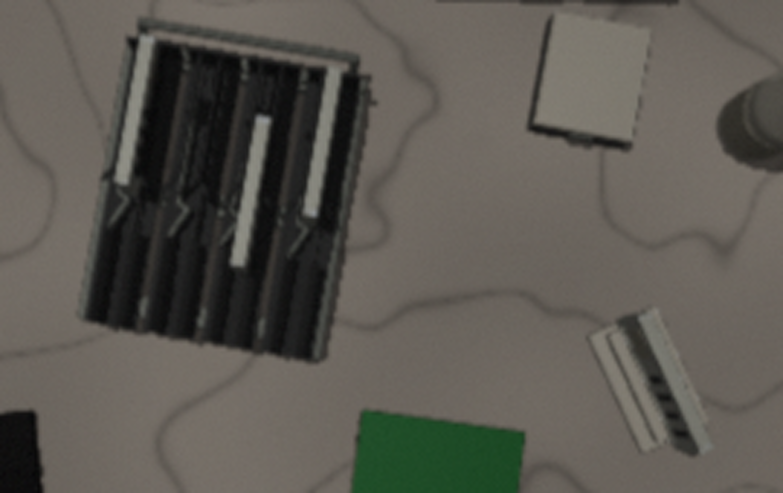

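View pics/scene0.png

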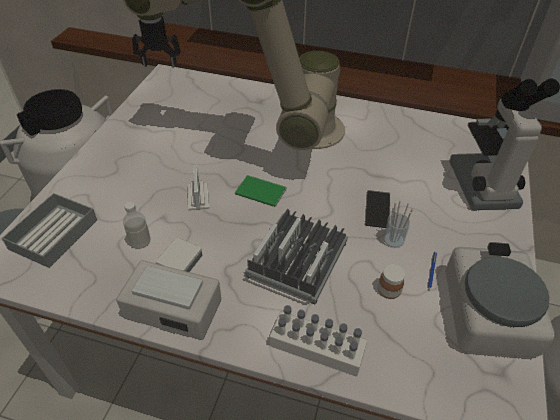

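```bash
cat > h.py <<'E'
from rig import *
import cv2,numpy as np
from scipy.spatial.transform import Rotation as R
def rot(m):
    r=np.array(m['rotation']); return R.from_quat(r[[1,2,3,0]]).as_matrix() if r.size==4 else r
def ray(m,p,fish=False):
    K=m['mtx'];v=np.array([(p[0]-K[0][2])/K[0][0],(p[1]-K[1][2])/K[1][1]])
    if fish:
        t=np.hypot(*v);d=np.array([*(v/t*np.sin(t)),np.cos(t)]) if t>1e-9 else np.array([0,0,1.])
    else: d=np.array([*v,1])
    return rot(m)@(d/np.linalg.norm(d))
def at(m,p,z,fish=False):
    d=ray(m,p,fish);e=np.array(m['eye']);return e+d*(z-e[2])/d[2]
def tri(ms,ps):
    A=0;b=0
    for m,p in zip(ms,ps):
        d=ray(m,p);P=np.eye(3)-np.outer(d,d);A=A+P;b=b+P@np.array(m['eye'])
    return np.linalg.solve(A,b)
def yaw():
    q=sense()['ee_rot'];x=R.from_quat(np.array(q)[[1,2,3,0]]).apply([1,0,0]);return np.arctan2(x[1],x[0])
E
python3 - <<'E'
from h import *
S,T=camera_model('scene'),camera_model('top')
for n,s,t,z in [("loose",(197,187),(407,244),45),("chan",(324,232),(238,218),30),("fhome",(301,263),(252,155),65),("bump",(312,248),(242,184),42),("proud",(289,238),(267,177),65),("phome",(282,251),(270,158),65),("full1",None,(226,152),65),("full2",(266,250),(291,160),65)]:
    print(n,at(T,t,z).round(),at(S,s,z).round() if s else '',tri([S,T],[s,t]).round() if s else '')
f=2.9
def tp(x,y): return (180+(x+.5)/f-.5,110+(y+.5)/f-.5)
for n,a,b,z in [("full1",(147,36),(122,184),100),("proud",(262,116),(240,266),100),("full2",(335,67),(312,217),100),("loose",(648,313),(704,448),80)]:
    A,B=at(T,tp(*a),z),at(T,tp(*b),z);d=A-B;print(n,A.round(),B.round(),((A+B)/2).round(),np.linalg.norm(d).round(),np.arctan2(d[1],d[0]))
E
```

```text
loose [ 444. -259.   45.] [ 455. -261.   45.] [ 444. -265.   33.]
chan [499. 146.  30.] [506. 154.  30.] [499. 150.  21.]
fhome [647. 112.  65.] [661. 125.  65.] [649. 118.  48.]
bump [581. 137.  42.] [584. 137.  42.] [581. 137.  39.]
proud [595.  76.  65.] [587.  71.  65.] [595.  74.  75.]
phome [641.  70.  65.] [636.  66.  65.] [640.  68.  70.]
full1 [653. 174.  65.]  
full2 [637.  20.  65.] [646.  24.  65.] [638.  21.  55.]
full1 [716. 161. 100.] [598. 178. 100.] [657. 170. 100.] 119.0 -0.14387315815082047
proud [653.  69. 100.] [535.  84. 100.] [594.  77. 100.] 119.0 -0.12663640758484562
full2 [693.  12. 100.] [574.  29. 100.] [634.  21. 100.] 120.0 -0.1353337123199665
loose [ 505. -239.   80.] [ 399. -284.   80.] [ 452. -262.   80.] 115.0 0.397850766806247
```

```bash
cat >> h.py <<'E'
def go(x,y,z,yw):
    "shift (cm) and rz for a row, from the present measured pose, tool kept pointing down"
    s=sense();q=R.from_quat(np.array(s['ee_rot'])[[1,2,3,0]])
    g=R.from_matrix(np.array([[np.cos(yw),np.sin(yw),0],[np.sin(yw),-np.cos(yw),0],[0,0,-1]]))
    print('row',(q.inv().apply(np.array([x,y,z])-s['eef_pos'])/10).round(2),(q.inv()*g).as_rotvec().round(4),'F',np.round(s['force'],1))
E
python3 - <<'E'
from h import *
go(452,-262,200,.398)
E
```

```text
row [ 36.54 -15.16   1.49] [-0.      0.     -0.1272] F [ 0.4 -0.6  0.8]
```

Call:
step_arm --commands "0.5 36.5 -15.2 1.5 0 0 -0.127;0.5 36.5 -15.2 1.5 0 0 -0.127;0.5 36.5 -15.2 1.5 0 0 -0.127;0.5 36.5 -15.2 1.5 0 0 -0.127;0.5 36.5 -15.2 1.5 0 0 -0.127;0.5 36.5 -15.2 1.5 0 0 -0.127;0.5 36.5 -15.2 1.5 0 0 -0.127;0.5 36.5 -15.2 1.5 0 0 -0.127;0.5 36.5 -15.2 1.5 0 0 -0.127;0.5 36.5 -15.2 1.5 0 0 -0.127;0.5 36.5 -15.2 1.5 0 0 -0.127;0.5 36.5 -15.2 1.5 0 0 -0.127;0.5 36.5 -15.2 1.5 0 0 -0.127;0.5 36.5 -15.2 1.5 0 0 -0.127"

```text
time_s: 2.17
eef_pos: [450.7, -262.6, 200.0]
ee_rot: [0.0, 0.98, 0.197, -0.0]
force: [-0.9, -0.8, 0.5]
grip_width: 0.5
grip_force: 0.0
```

```bash
python3 - <<'E'
from h import *
m=camera_model('wrist');im=capture('wrist')
np.save('w1.npy',im)
print(sense()['eef_pos'],yaw(),np.round(m['mtx'],1).tolist(),m['eye'],rot(m).round(3).tolist())
r=trace('wrist','loose_center')
for d in r[:2]: print(d['rect'],d['score'],d['mask'].sum())
o=im[:,:,::-1].copy()
if r:
    c,_=cv2.findContours(r[0]['mask'].astype(np.uint8),0,2);cv2.drawContours(o,c,-1,(0,0,255),1)
p=spot_point('wrist','loose_center');print(p)
cv2.imwrite('pics/w1.png',o)
E
```

```text
[ 450.76305589 -262.65357094  200.027866  ] 0.3961337031298342 [[325.2, 0.0, 281.1], [0.0, 325.2, 208.2], [0.0, 0.0, 1.0]] [ 522.94722187 -232.34305567  358.91318753] [[0.387, -0.879, -0.28], [-0.922, -0.368, -0.118], [0.001, 0.304, -0.953]]
[280.9, 191.5, 20.7, 132.7] 0.87 1791
[]
```

View pics/w1.png

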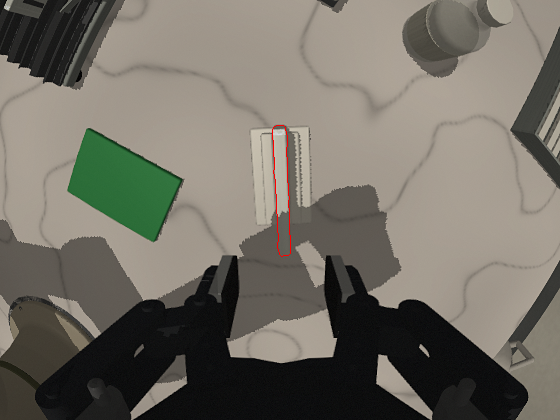

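```bash
python3 - <<'E'
from h import *
m=camera_model('wrist')
mk=trace('wrist','loose_center')[0]['mask'];P=[]
for r in range(140,252,4):
    c=np.where(mk[r])[0]
    a,b=at(m,(c[0]-.5,r),80,1),at(m,(c[-1]+.5,r),80,1);P.append([*((a+b)/2)[:2],np.linalg.norm(a-b)])
P=np.array(P);k=np.polyfit(P[:,0],P[:,1],1);print('yaw',np.arctan(k[0]),'y@452',np.polyval(k,452),'width',P[:,2].round(1))
for z in(80,10):print(at(m,(280,126),z,1),at(m,(280,132),z,1),at(m,(285,256),80,1))
E
```

```text
yaw 0.4388571529306547 y@452 -262.8398166015886 width [12.8 12.9 12.  12.1 12.1 12.1 12.2 12.2 13.1 12.3 11.4 12.3 12.4 12.4
 12.5 11.6 11.7 12.6 12.7 11.8 11.9 11.9 12.  12.  12.1 12.1 13.1 13.2]
[ 508.32685974 -237.54578696   80.        ] [ 503.55909262 -239.54304269   80.        ] [ 398.43903692 -288.67986747   80.        ]
[ 504.62567066 -238.88078099   10.        ] [ 498.66152826 -241.37920789   10.        ] [ 398.43903692 -288.67986747   80.        ]
```

```bash
python3 - <<'E'
from h import *
go(452.7,-263.0,65,.439)
E
```

```text
row [ 0.13  0.12 13.5 ] [ 0.0002 -0.0001 -0.0425] F [0.6 0.5 0.1]
```

Call:
step_arm --commands "0.5 0.13 0.12 4 0 0 -0.043;0.5 0.13 0.12 8 0 0 -0.043;0.5 0.13 0.12 11 0 0 -0.043;0.5 0.13 0.12 13 0 0 -0.043;0.5 0.13 0.12 13.5 0 0 -0.043;0.5 0.13 0.12 13.5 0 0 -0.043;0 0.13 0.12 13.5 0 0 -0.043;0 0.13 0.12 13.5 0 0 -0.043;0 0.13 0.12 13.5 0 0 -0.043;0 0.13 0.12 13.5 0 0 -0.043;0 0.13 0.12 13.5 0 0 -0.043;0 0.13 0.12 13.5 0 0 -0.043;0 0.13 0.12 13.5 0 0 -0.043;0 0.13 0.12 13.5 0 0 -0.043;0 0.13 0.12 13.5 0 0 -0.043;0 0.13 0.12 13.5 0 0 -0.043" --newtons 50

```text
time_s: 3.7
eef_pos: [453.1, -262.4, 64.9]
ee_rot: [-0.0, 0.976, 0.219, -0.0]
force: [-0.3, -0.3, 0.1]
grip_width: -0.001
grip_force: 0.0
```

```bash
python3 - <<'E'
from h import *
print(sense()['eef_pos'],yaw())
go(452.7,-263.0,215,.439)
go(440,60,215,-.14)
E
```

```text
[ 453.12444079 -262.37141336   64.89183251] 0.4408216918350732
row [ -0.07   0.04 -15.01] [-0.      0.      0.0018] F [-0.3 -0.3  0.1]
row [ 12.57 -29.72 -15.01] [-0.      0.      0.5808] F [-0.3 -0.3  0.1]
```

```bash
python3 - <<'E'
from h import *
m=camera_model('wrist');im=capture('wrist')
r=trace('wrist','loose_center');o=im[:,:,::-1].copy()
for d in r[:2]:
    print(d['rect'],d['score']);c,_=cv2.findContours(d['mask'].astype(np.uint8),0,2);cv2.drawContours(o,c,-1,(0,0,255),1)
cv2.imwrite('pics/w2.png',o);print(sense()['grip_width'],sense()['grip_force'])
E
```

```text
[280.4, 248.0, 28.6, 220.8] 0.86
-0.004801266389750224 0.0
```

View pics/w2.png

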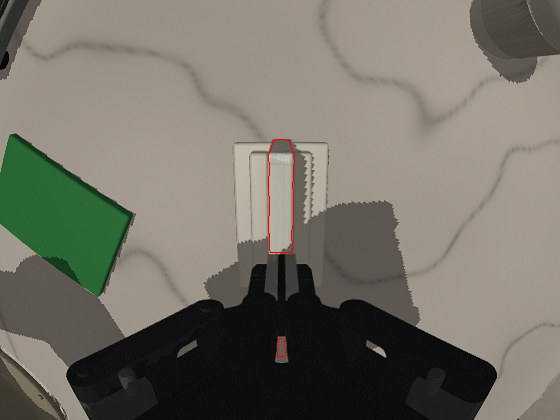

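```bash
python3 - <<'E'
from h import *
m=camera_model('wrist');s=sense();q=R.from_quat(np.array(s['ee_rot'])[[1,2,3,0]])
def proj(p):
    v=rot(m).T@(np.array(p)-m['eye']);t=np.arctan2(np.hypot(v[0],v[1]),v[2]);u=v[:2]/np.hypot(v[0],v[1])*t*325.2;return (u+[281.1,208.2]).round(1)
for n,p in [('tip front c',[11,0,17]),('tip front +6',[11,6,17]),('-6',[11,-6,17]),('back20.5',[11,20.5,17]),('back14.5',[11,14.5,17]),('casstop ctr',[0,0,-15]),('cass edge',[0,6,-15]),('cass fwd',[11,6,-15]),('castop end',[60,6,-15]),('rear',[-60,0,-15]),('pad up front -30',[11,14.5,-30])]:
    print(n,proj(np.array(s['eef_pos'])+q.apply(p)))
im=cv2.imread('pics/w2.png')[225:375,190:370];cv2.imwrite('pics/w2c.png',cv2.resize(im,None,fx=4,fy=4))
E
```

```text
tip front c [280.9 226.5]
tip front +6 [291.2 226.5]
-6 [270.5 226.5]
back20.5 [316.1 226.5]
back14.5 [305.9 226.5]
casstop ctr [280.8 269.7]
cass edge [292.8 269.7]
cass fwd [293.2 249.9]
castop end [294.4 148.9]
rear [280.8 356.6]
pad up front -30 [313.3 264. ]
```

View pics/w2c.png

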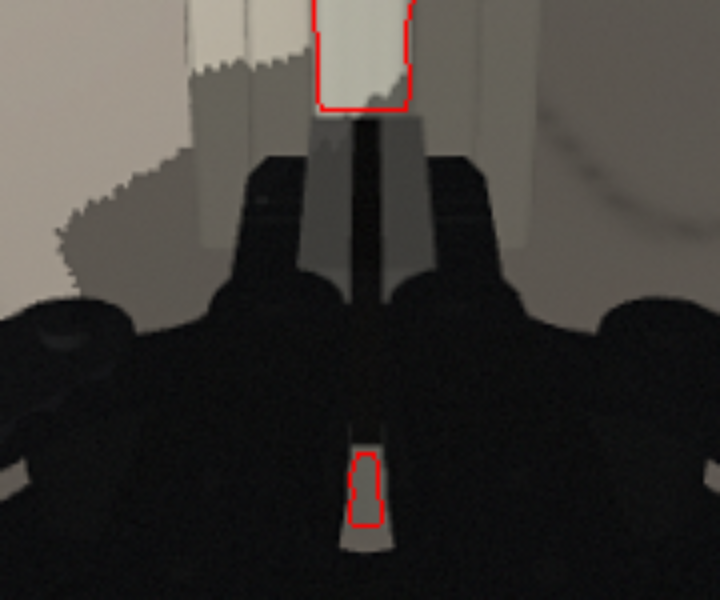

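Call:
step_arm --commands "0.4 0 0 0 0 0 0;0.4 0 0 0 0 0 0;0.4 0 0 0 0 0 0;0.4 0 0 0 0 0 0;0.4 0 0 0.7 0 0 0;0.4 0 0 1.4 0 0 0;0.4 0 0 2.1 0 0 0;0.4 0 0 2.1 0 0 0;0 0 0 2.1 0 0 0;0 0 0 2.1 0 0 0;0 0 0 2.1 0 0 0;0 0 0 2.1 0 0 0;0 0 0 2.1 0 0 0;0 0 0 2.1 0 0 0;0 0 0 2.1 0 0 0;0 0 0 2.1 0 0 0" --newtons 50

```text
time_s: 5.13
eef_pos: [453.2, -262.4, 44.0]
ee_rot: [0.0, 0.976, 0.219, 0.0]
force: [0.9, 0.9, -0.1]
grip_width: 0.123
grip_force: 50.6
```

```bash
python3 - <<'E'
from h import *
print(sense()['eef_pos'],yaw())
go(453,-262.4,190,.439)
go(430,150,190,-.14)
E
```

```text
[ 453.15852628 -262.39331081   43.97200403] 0.44075814064686447
row [-1.00e-02 -0.00e+00 -1.46e+01] [ 0.0001 -0.0001  0.0018] F [ 0.9  0.9 -0.1]
row [ 15.5  -38.28 -14.61] [ 1.000e-04 -1.000e-04  5.808e-01] F [ 0.9  0.9 -0.1]
```

Call:
step_arm --commands "0 0 0 -2 0 0 0;0 0 0 -5 0 0 0;0 0 0 -9 0 0 0;0 0 0 -13 0 0 0;0 1.5 -3 -14.6 0 0 0.06;0 3 -6.5 -14.6 0 0 0.13;0 4.5 -10 -14.6 0 0 0.2;0 6 -13.5 -14.6 0 0 0.26;0 7.5 -17 -14.6 0 0 0.32;0 9 -20.5 -14.6 0 0 0.38;0 10.5 -24 -14.6 0 0 0.44;0 11.5 -27.5 -14.6 0 0 0.5;0 13 -31 -14.6 0 0 0.56;0 14 -34.5 -14.6 0 0 0.58;0 15 -37 -14.6 0 0 0.58;0 15.5 -38.3 -14.6 0 0 0.58;0 15.5 -38.3 -14.6 0 0 0.58;0 15.5 -38.3 -14.6 0 0 0.58;0 15.5 -38.3 -14.6 0 0 0.58"

```text
time_s: 6.72
eef_pos: [429.9, 149.5, 189.7]
ee_rot: [0.0, 0.998, -0.07, -0.0]
force: [0.5, -0.4, -3.0]
grip_width: 0.127
grip_force: 50.4
```

```bash
python3 - <<'E'
from h import *
m=camera_model('wrist');im=capture('wrist');o=im[:,:,::-1].copy()
print(sense()['eef_pos'],yaw(),m['eye'])
C=dict(free_slot_channel=30,free_slot_home=65,free_clip_bump=42,proud_center=65,proud_slot_home=65,full1_center=65,full2_center=65,rack=0)
for l,z in C.items():
    for d in spot_point('wrist',l)[:2]:
        print(l,round(d['score'],2),np.round(d['xy'],1),at(m,d['xy'],z,1).round(1));cv2.circle(o,tuple(int(round(v)) for v in d['xy']),3,(0,0,255),1)
for l in ['full1_center','full2_center','proud_center','loose_center']:
    for d in trace('wrist',l)[:1]:
        c,_=cv2.findContours(d['mask'].astype(np.uint8),0,2);cv2.drawContours(o,c,-1,(0,255,0),1);np.save(l+'.npy',d['mask'])
cv2.imwrite('pics/w3.png',cv2.resize(o,(800,600)))
E
```

```text
[429.94545336 149.32841994 189.75049687] -0.14016288638857224 [507.37836854 138.97195985 348.5917087 ]
free_slot_channel 0.65 [276.8 112.4] [503.4 143.5  30. ]
free_slot_home 0.41 [82.9 50.8] [602.9 319.4  65. ]
free_clip_bump 0.9 [278.   27.3] [584.4 130.9  42. ]
proud_center 0.93 [339.7   2.8] [596.2  74.9  65. ]
proud_slot_home 0.66 [338.7   4.8] [594.3  76.1  65. ]
proud_slot_home 0.55 [278.6  28.9] [577.1 131.2  65. ]
full2_center 0.71 [ 33.7 145. ] [525.6 405.8  65. ]
rack 0.95 [306.  31.] [587.1 101.2   0. ]
```

View pics/w3.png

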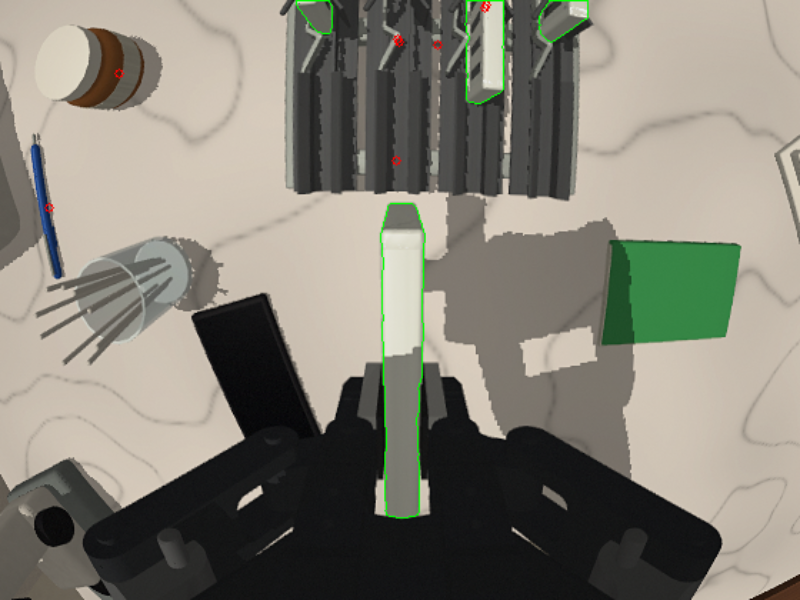

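```bash
cat > rect.py <<'E'
from h import *
def rect(m,im,z,o,yw,xr,yr,s):
    "rows: +x upward, cols: +y leftward in frame at o,yaw; s px/mm"
    H,W=int((xr[1]-xr[0])*s),int((yr[1]-yr[0])*s)
    X,Y=np.meshgrid(xr[1]-np.arange(H)/s,yr[1]-np.arange(W)/s,indexing='ij')
    c,sn=np.cos(yw),np.sin(yw)
    P=np.stack([o[0]+X*c-Y*sn,o[1]+X*sn+Y*c,np.full_like(X,z)],-1)-np.array(m['eye'])
    v=P@rot(m);r=np.hypot(v[...,0],v[...,1]);t=np.arctan2(r,v[...,2])*m['mtx'][0][0]/r
    return cv2.remap(im,(v[...,0]*t+m['mtx'][0][2]).astype(np.float32),(v[...,1]*t+m['mtx'][1][2]).astype(np.float32),cv2.INTER_CUBIC)
E
python3 - <<'E'
from rect import *
m=camera_model('wrist');im=capture('wrist')[:,:,::-1]
out=[]
for z in(30,52):
    a=rect(m,im,z,(500,142),-.14,(-35,115),(-48,48),4).copy()
    for k in range(0,384,40): cv2.line(a,(k,0),(k,6),(0,0,255),1)
    for k in range(0,600,40): cv2.line(a,(0,k),(6,k),(0,0,255),1)
    out.append(a)
cv2.imwrite('pics/r1.png',np.clip(np.hstack(out).astype(float)*2,0,255).astype(np.uint8))
E
```

```text
(no output)
```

View pics/r1.png

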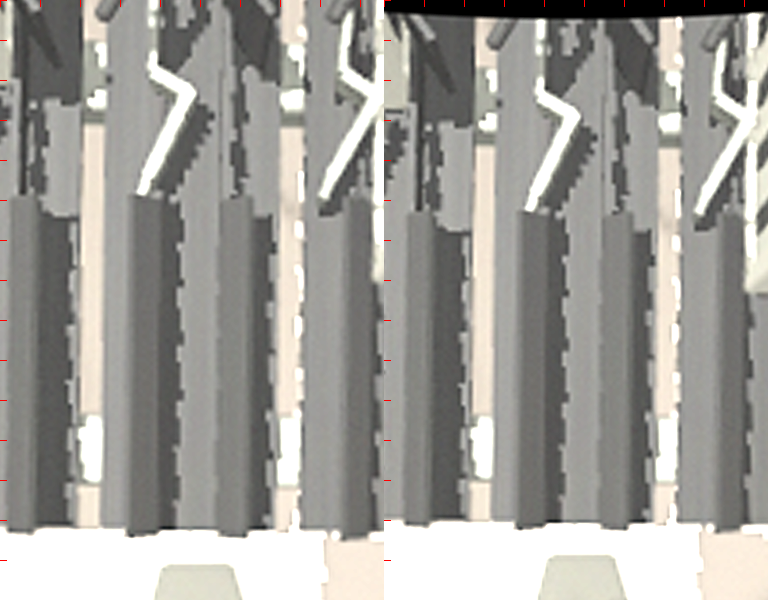

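```bash
python3 - <<'E'
from rect import *
m=camera_model('wrist');s=sense();q=R.from_quat(np.array(s['ee_rot'])[[1,2,3,0]])
mk=np.load('loose_center.npy');zt=s['eef_pos'][2]+36;P=[]
for r in range(165,355,5):
    c=np.where(mk[r])[0]
    if len(c)==0: continue
    a,b=at(m,(c[0]-.5,r),zt,1),at(m,(c[-1]+.5,r),zt,1);L=q.inv().apply((a+b)/2-s['eef_pos']);P.append([L[0],L[1],np.linalg.norm(a-b)])
P=np.array(P);k=np.polyfit(P[:,0],P[:,1],1);print('slope',k,'w',P[:,2].round(1))
rr=np.where(mk.any(1))[0];print(rr.min(),rr.max())
for r in (rr.min(),160,162,rr.max()+.5): print(r,q.inv().apply(at(m,(281,r),zt,1)-s['eef_pos']).round(1))
print('low front',q.inv().apply(at(m,(281,rr.min()-.5),zt-70,1)-s['eef_pos']).round(1))
go(504.6,142.1,110,-.152)
E
```

```text
slope [ 0.00264083 -0.2032033 ] w [12.3 11.5 11.6 11.2 11.3 11.7 11.8 11.8 11.5 11.5 11.6 11.3 11.7 12.2
 12.3 11.5 11.6 11.7 11.7 11.8 11.5 10.7 10.8 10.9 11.  10.6 10.2 10.3
 10.4 10.5 10.6 11.2 11.8 11.9 11.6 12.2 12.3 12.5]
142 362
142 [ 65.2  -0.3 -36. ]
160 [ 58.3  -0.3 -36. ]
162 [ 57.5  -0.3 -36. ]
362.5 [-44.2  -0.2 -36. ]
low front [58.1 -0.3 34. ]
row [ 7.51 -0.24  7.99] [ 0.     -0.0001  0.0128] F [ 0.1  0.5 -3. ]
```

Call:
step_arm --commands "0 3 -0.1 0 0 0 0.013;0 6 -0.2 0 0 0 0.013;0 7.6 -0.24 2 0 0 0.013;0 7.6 -0.24 5 0 0 0.013;0 7.6 -0.24 8 0 0 0.013;0 7.6 -0.24 9.5 0 0 0.013;0 7.6 -0.24 9.5 0 0 0.013;0 7.6 -0.24 9.5 0 0 0.013"

```text
time_s: 8.08
eef_pos: [505.5, 142.0, 95.0]
ee_rot: [0.0, 0.997, -0.076, -0.0]
force: [0.4, 0.5, -2.8]
grip_width: 0.128
grip_force: 50.3
```

```bash
python3 - <<'E'
from h import *
print(sense()['eef_pos'],yaw())
go(505.6,141.9,64,-.152)
E
```

```text
[505.52724677 142.00119396  94.97959116] -0.1521559217250996
row [0.01 0.01 3.1 ] [ 0.0001  0.0007 -0.0002] F [ 0.4  0.5 -2.8]
```

Call:
step_arm --commands "0 0 0 0.8 0 0 0;0 0 0 1.5 0 0 0;0 0 0 2.1 0 0 0;0 0 0 2.6 0 0 0;0 0 0 2.8 0 0 0;0 0 0 2.9 0 0 0;0 0 0 2.9 0 0 0"

```text
time_s: 8.67
eef_pos: [505.5, 142.0, 65.8]
ee_rot: [0.0, 0.997, -0.076, -0.0]
force: [-0.3, -0.8, -4.1]
grip_width: 0.129
grip_force: 50.4
```

Call:
step_arm --commands "0 0 0 0.1 0 0 0;0 0 0 0.2 0 0 0;0 0 0 0.2 0 0 0"

```text
time_s: 8.92
eef_pos: [505.7, 142.0, 64.0]
ee_rot: [-0.0, 0.997, -0.076, 0.0]
force: [-0.7, -0.6, -4.2]
grip_width: 0.127
grip_force: 50.5
```

Call:
step_arm --commands "0 0 0 0.1 0 0 0;0 0 0 0.2 0 0 0;0 0 0 0.2 0 0 0"

```text
time_s: 9.17
eef_pos: [505.8, 142.1, 63.9]
ee_rot: [-0.0, 0.997, -0.076, 0.001]
force: [-7.4, -0.5, 16.7]
grip_width: 0.125
grip_force: 53.2
```

Call:
step_arm --commands "0 0 0 -0.2 0 0 0;0 0 0 -0.2 0 0 0;0.4 0 0 -0.2 0 0 0;0.4 0 0 -0.2 0 0 0;0.4 0 0 -0.2 0 0 0;0.4 0 0 -0.2 0 0 0;0.4 0 0 -0.2 0 0 0;0.4 0 0 -0.2 0 0 0"

```text
time_s: 9.83
eef_pos: [505.5, 142.0, 63.9]
ee_rot: [-0.0, 0.997, -0.076, 0.0]
force: [-0.5, 0.4, 0.4]
grip_width: 0.404
grip_force: 0.0
```

```bash
python3 - <<'E'
from h import *
print(sense()['eef_pos'],yaw(),sense()['grip_width'])
go(505.7,142,150,-.152)
c,s=np.cos(-.152),np.sin(-.152)
go(505.7-120*c,142-120*s,150,-.152)
E
```

```text
[505.52045761 141.95704378  63.86532954] -0.15223275520264212 0.40396808253495803
row [ 0.02 -0.01 -8.61] [-0.     -0.     -0.0002] F [-0.5  0.4  0.4]
row [-11.98  -0.    -8.61] [-0.     -0.     -0.0002] F [-0.5  0.4  0.4]
```

Call:
step_arm --commands "0.4 0 0 -3 0 0 0;0.4 0 0 -6 0 0 0;0.4 0 0 -8.6 0 0 0;0 -3 0 -8.6 0 0 0;0 -7 0 -8.6 0 0 0;0 -10 0 -8.6 0 0 0;0 -12 0 -8.6 0 0 0;0 -12 0 -8.6 0 0 0;0 -12 0 -8.6 0 0 0;0 -12 0 -8.6 0 0 0;0 -12 0 -8.6 0 0 0"

```text
time_s: 10.75
eef_pos: [387.8, 160.0, 149.9]
ee_rot: [-0.0, 0.997, -0.076, 0.0]
force: [-0.2, -1.2, -0.3]
grip_width: 0.0
grip_force: 0.0
```

```bash
python3 - <<'E'
from h import *
im=capture('wrist')[:,:,::-1];sc=capture('scene')[:,:,::-1]
s=sense();print(s['eef_pos'],yaw(),s['grip_width'])
a=im[100:300,180:380];S=camera_model('scene')
v=rot(S).T@(s['eef_pos']-np.array(S['eye']));u=np.array(S['mtx'])@v;u=(u[:2]/u[2]);print('TCP in scene',u)
r=int(u[1]);c=int(u[0]);b=sc[r-45:r+75,c-60:c+60].copy()
a=cv2.resize(a,(400,400));b=cv2.resize(b,(400,400),interpolation=2)
v2=rot(S).T@(s['eef_pos']+np.array([0,0,-17])-np.array(S['eye']));u2=np.array(S['mtx'])@v2;u2=u2[:2]/u2[2]
for w,col in((u,(0,0,255)),(u2,(0,255,0))): cv2.circle(b,(int((w[0]-c+60+.5)/.3),int((w[1]-r+45+.5)/.3)),4,col,1)
cv2.imwrite('pics/p9.png',np.clip(np.hstack([a,b]).astype(float)*1.7,0,255).astype(np.uint8))
E
```

```text
[387.51027621 159.97546976 149.7381684 ] -0.15278480945836415 -0.0016667574379424588
TCP in scene [338.7417589  175.17667421]
```

View pics/p9.png

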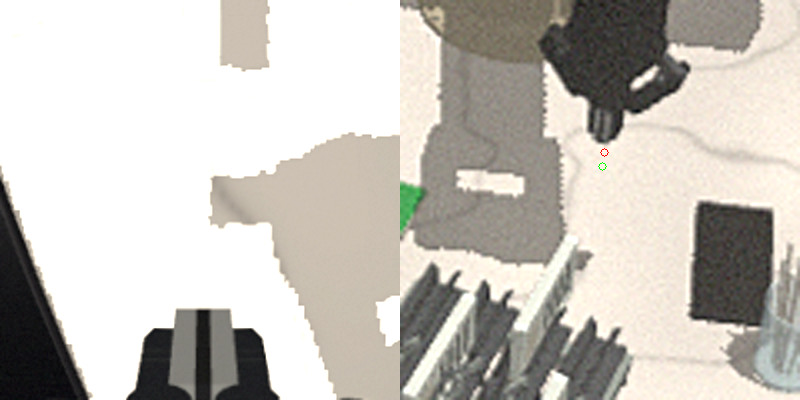

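Call:
step_arm --commands "0 0 0 3.5 0 0 0;0 0 0 7 0 0 0;0 0 0 10.7 0 0 0;0 2 0 10.7 0 0 0;0 3.5 0 10.7 0 0 0;0 4 0 10.7 0 0 0;0 4.3 0 10.7 0 0 0;0 4.6 0 10.7 0 0 0;0 4.9 0 10.7 0 0 0;0 5.2 0 10.7 0 0 0;0 5.5 0 10.7 0 0 0;0 5.5 0 10.7 0 0 0"

```text
time_s: 11.85
eef_pos: [441.6, 151.8, 43.0]
ee_rot: [-0.0, 0.997, -0.076, 0.0]
force: [0.1, -0.8, 0.4]
grip_width: -0.0
grip_force: 0.0
```

```bash
cat > where.py <<'E'
from h import *
import sys
l=sys.argv[1]
s=sense();q=R.from_quat(np.array(s['ee_rot'])[[1,2,3,0]]);m=camera_model('wrist');capture('wrist')
for d in trace('wrist',l)[:2]:
    mk=d['mask'];rr=np.where(mk.any(1))[0]
    f=lambda r:q.inv().apply(at(m,(np.where(mk[r])[0].mean(),r),100,1)-s['eef_pos']).round(1)
    print('wrist',round(d['score'],2),rr.min(),rr.max(),f(rr.min()),f(rr.max()))
T=camera_model('top');capture('top')
for lab in(l,'proud_center'):
  for d in trace('top',lab)[:1]:
    b=cv2.minAreaRect(np.argwhere(d['mask'])[:,::-1].astype(np.float32));print('top',lab,round(d['score'],2),b,[at(T,p,100).round(1)[:2].tolist() for p in cv2.boxPoints(b)])
print(s['eef_pos'].round(1),yaw())
E
python3 where.py loose_center
```

```text
wrist 0.91 0 292 [113.3  -0.2 -56.9] [ 13.3  -0.2 -56.9]
top loose_center 0.8 ((239.2837677001953, 202.29730224609375), (8.548747062683105, 32.715396881103516), 9.462322235107422) [[496.9, 151.6], [570.4, 141.0], [567.5, 121.7], [494.0, 132.4]]
top proud_center 0.67 ((265.9864807128906, 176.08108520507812), (5.589565277099609, 52.77207565307617), 9.462322235107422) [[534.3, 92.3], [653.5, 74.8], [651.6, 62.2], [532.4, 79.7]]
[441.6 151.8  43. ] -0.15217483744617974
```

Call:
step_arm --commands "0 0.6 0 0 0 0 0;0 1.2 0 0 0 0 0;0 1.8 0 0 0 0 0;0 2.4 0 0 0 0 0;0 3 0 0 0 0 0;0 3.6 0 0 0 0 0;0 4.2 0 0 0 0 0;0 4.8 0 0 0 0 0;0 5.4 0 0 0 0 0;0 6 0 0 0 0 0;0 6 0 0 0 0 0"

```text
time_s: 13.02
eef_pos: [501.7, 142.4, 42.8]
ee_rot: [0.0, 0.997, -0.076, 0.0]
force: [0.2, -0.3, -0.3]
grip_width: 0.001
grip_force: 0.0
```

```bash
python3 where.py loose_center
```

```text
wrist 0.76 0 292 [113.2   0.6 -57.1] [ 13.4   4.5 -57.2]
top loose_center 0.53 ((244.001953125, 173.4688720703125), (7.1735029220581055, 27.134557723999023), 3.5763344764709473) [[567.4, 136.8], [629.4, 134.2], [628.6, 117.9], [566.7, 120.5]]
top proud_center 0.63 ((266.2300109863281, 175.88998413085938), (6.929646968841553, 52.325904846191406), 8.13010311126709) [[535.1, 91.8], [653.7, 77.2], [651.7, 61.5], [533.2, 76.2]]
[501.7 142.4  42.8] -0.152233507263572
```

Call:
step_arm --commands "0 0.6 0 0 0 0 0;0 1.2 0 0 0 0 0;0 1.8 0 0 0 0 0;0 2.4 0 0 0 0 0;0 3 0 0 0 0 0;0 3.6 0 0 0 0 0;0 4.2 0 0 0 0 0;0 4.8 0 0 0 0 0;0 5.4 0 0 0 0 0;0 6 0 0 0 0 0;0 6.5 0 0 0 0 0;0 6.5 0 0 0 0 0"

```text
time_s: 14.27
eef_pos: [565.5, 132.7, 42.8]
ee_rot: [-0.0, 0.997, -0.076, 0.0]
force: [0.6, -0.2, 0.4]
grip_width: 0.003
grip_force: 0.0
```

Now the last ~13 mm, in small steps watching the force.

Call:
step_arm --commands "0 0.2 0 0 0 0 0;0 0.4 0 0 0 0 0;0 0.6 0 0 0 0 0;0 0.8 0 0 0 0 0;0 1 0 0 0 0 0;0 1 0 0 0 0 0"

```text
time_s: 14.77
eef_pos: [575.6, 131.2, 43.0]
ee_rot: [-0.0, 0.997, -0.076, 0.001]
force: [-0.7, -0.9, 0.5]
grip_width: -0.002
grip_force: 0.0
```

Call:
step_arm --commands "0 0.1 0 0 0 0 0;0 0.2 0 0 0 0 0;0 0.3 0 0 0 0 0;0 0.3 0 0 0 0 0"

```text
time_s: 15.1
eef_pos: [578.0, 130.8, 43.0]
ee_rot: [-0.0, 0.997, -0.076, 0.0]
force: [-1.0, 0.1, -0.3]
grip_width: 0.001
grip_force: 0.0
```

```bash
python3 where.py loose_center
```

```text
wrist 0.86 0 292 [113.3   0.3 -57. ] [ 13.4   1.2 -57. ]
top loose_center 0.47 ((251.0, 134.5), (15.0, 6.0), 90.0) [[704.8, 120.4], [705.0, 106.7], [670.5, 106.0], [670.3, 119.7]]
top proud_center 0.62 ((268.49530029296875, 173.04832458496094), (3.2771239280700684, 44.37468338012695), 5.572198390960693) [[549.7, 79.4], [650.8, 71.4], [650.1, 64.0], [549.1, 71.9]]
[578.  130.8  43. ] -0.15221083580991188
```

Call:
step_arm --commands "0 0.1 0 0 0 0 0;0 0.2 0 0 0 0 0;0 0.3 0 0 0 0 0;0 0.3 0 0 0 0 0"

```text
time_s: 15.68
eef_pos: [580.6, 130.4, 42.8]
ee_rot: [0.0, 0.997, -0.076, -0.0]
force: [-2.1, -0.3, 0.9]
grip_width: 0.002
grip_force: 0.0
```

Call:
step_arm --commands "0 0.1 0 0 0 0 0;0 0.2 0 0 0 0 0;0 0.2 0 0 0 0 0"

```text
time_s: 15.93
eef_pos: [580.7, 130.5, 42.4]
ee_rot: [0.0, 0.997, -0.076, -0.003]
force: [-10.0, 1.8, 2.5]
grip_width: 0.001
grip_force: 0.0
```

Call:
step_arm --commands "0 0.1 0 0 0 0 0;0 0.1 0 0 0 0 0"

```text
time_s: 16.1
eef_pos: [580.6, 130.6, 42.2]
ee_rot: [0.0, 0.997, -0.076, -0.004]
force: [-16.5, 0.8, 4.9]
grip_width: 0.004
grip_force: 0.0
```

Call:
step_arm --commands "0 -0.3 0 0 0 0 0;0 -2 0 0 0 0 0;0 -5 0 0 0 0 0;0 -8 0 -1 0 0 0;0 -11 0 -4 0 0 0;0 -11 2.5 -6 0 0 0;0 -11 5 -6 0 0 0;0 -11 5 -6 0 0 0;0 -11 5 -6 0 0 0"

```text
time_s: 16.85
eef_pos: [467.7, 96.6, 103.4]
ee_rot: [-0.0, 0.997, -0.077, 0.001]
force: [0.0, 0.8, 0.0]
grip_width: -0.003
grip_force: 0.0
```

```bash
python3 where.py loose_center; python3 - <<'E'
from h import *
h=np.array([573.,81.1]);d=np.array([np.cos(-.152),np.sin(-.152)])
go(*(h-110*d),43,-.152);go(*(h-52*d),43,-.152);go(*h,43,-.152)
m=camera_model('wrist');z={'clip_free':42}
for l in('free_clip_bump','loose_center','proud_center','full1_center','full2_center'):
    print(l,[(round(x['score'],2),at(m,x['xy'],65,1).round(1)[:2]) for x in spot_point('wrist',l)[:2]])
E
```

```text
wrist 0.61 0 54 [137.  -47.    3.6] [106.7 -37.8   3.5]
top loose_center 0.82 ((247.86431884765625, 152.90464782714844), (7.417022705078125, 54.440948486328125), 8.530765533447266) [[584.6, 135.8], [708.4, 119.9], [706.1, 103.1], [582.3, 119.1]]
top proud_center 0.73 ((266.0135192871094, 177.41893005371094), (7.39795446395874, 53.75846862792969), 9.462322235107422) [[530.5, 94.3], [651.8, 76.5], [649.3, 59.8], [528.0, 77.7]]
[467.7  96.6 103.4] -0.1514035221123696
row [-0.3   0.05  5.95] [-0.      0.0006  0.0006] F [-0.3 -0.3  0.1]
row [5.5  0.05 5.95] [-0.      0.0006  0.0006] F [-0.3 -0.3  0.1]
row [10.7   0.06  5.95] [-0.      0.0006  0.0006] F [-0.3 -0.3  0.1]
free_clip_bump [(0.58, array([578.4, 128.1]))]
loose_center []
proud_center [(0.61, array([593.3,  77.8]))]
full1_center []
full2_center []
```

Call:
step_arm --commands "0 0 0 3 0 0 0;0 0 0 5.5 0 0 0;0 0 0.05 6 0 0 0;0 2 0.05 6 0 0 0;0 4 0.05 6 0 0 0;0 5 0.05 6 0 0 0;0 5.5 0.05 6 0 0 0;0 6 0.05 6 0 0 0;0 6.5 0.05 6 0 0 0;0 7 0.05 6 0 0 0;0 7.5 0.05 6 0 0 0;0 8 0.05 6 0 0 0;0 8.5 0.05 6 0 0 0;0 9 0.05 6 0 0 0;0 9.5 0.05 6 0 0 0;0 10 0.05 6 0 0 0;0 10.2 0.05 6 0 0 0;0 10.4 0.05 6 0 0 0;0 10.4 0.05 6 0 0 0"

```text
time_s: 18.93
eef_pos: [570.3, 81.0, 43.1]
ee_rot: [-0.0, 0.997, -0.076, 0.0]
force: [-0.3, -0.1, -0.8]
grip_width: -0.001
grip_force: 0.0
```

Call:
step_arm --commands "0 0.1 0 0 0 0 0;0 0.2 0 0 0 0 0;0 0.3 0 0 0 0 0;0 0.4 0 0 0 0 0;0 0.4 0 0 0 0 0"

```text
time_s: 19.35
eef_pos: [573.0, 80.6, 42.6]
ee_rot: [-0.0, 0.997, -0.076, -0.001]
force: [-6.5, 0.4, 1.2]
grip_width: -0.001
grip_force: 0.0
```

Call:
step_arm --commands "0 0.1 0 0 0 0 0;0 0.2 0 0 0 0 0;0 0.2 0 0 0 0 0"

```text
time_s: 19.6
eef_pos: [572.9, 80.8, 42.1]
ee_rot: [-0.0, 0.997, -0.076, -0.004]
force: [-14.4, 2.5, 4.7]
grip_width: 0.003
grip_force: 0.0
```

Call:
step_arm --commands "0 -0.3 0 0 0 0 0;0 -3 0 0 0 0 0;0 -6 0 -1 0 0 0;0 -9 0 -4 0 0 0;0 -9 0 -8 0 0 0;0 -7 0 -12 0 0 0;0 -5 0 -15 0 0 0;0 -5 0 -16 0 0 0;0 -5 0 -16 0 0 0"

```text
time_s: 20.35
eef_pos: [528.2, 87.4, 205.6]
ee_rot: [-0.0, 0.997, -0.076, 0.003]
force: [-0.2, -0.5, -0.5]
grip_width: -0.002
grip_force: 0.0
```

```bash
python3 where.py loose_center; python3 - <<'E'
from h import *
im=capture('wrist')[:,:,::-1];T=capture('top')[:,:,::-1]
a=cv2.resize(im[0:260,150:430],(560,520));b=cv2.resize(T[100:250,190:325],(240,267),interpolation=2)
o=np.zeros((520,800,3),np.uint8);o[:,:560]=a;o[:267,560:]=b
cv2.imwrite('pics/p10.png',np.clip(o.astype(float)*1.6,0,255).astype(np.uint8))
E
```

```text
wrist 0.57 0 134 [171.5 -48.9 106.6] [ 57.4 -49.  105.9]
top loose_center 0.74 ((250.37838745117188, 140.729736328125), (7.233555316925049, 31.564605712890625), 9.462322235107422) [[638.7, 127.7], [710.5, 117.3], [708.0, 100.9], [636.2, 111.4]]
top proud_center 0.54 ((271.8499755859375, 143.04998779296875), (5.091169357299805, 26.4457950592041), 8.130102157592773) [[639.3, 74.7], [699.6, 67.3], [698.1, 55.8], [637.8, 63.2]]
[528.2  87.4 205.6] -0.1520868537468937
```

View pics/p10.png

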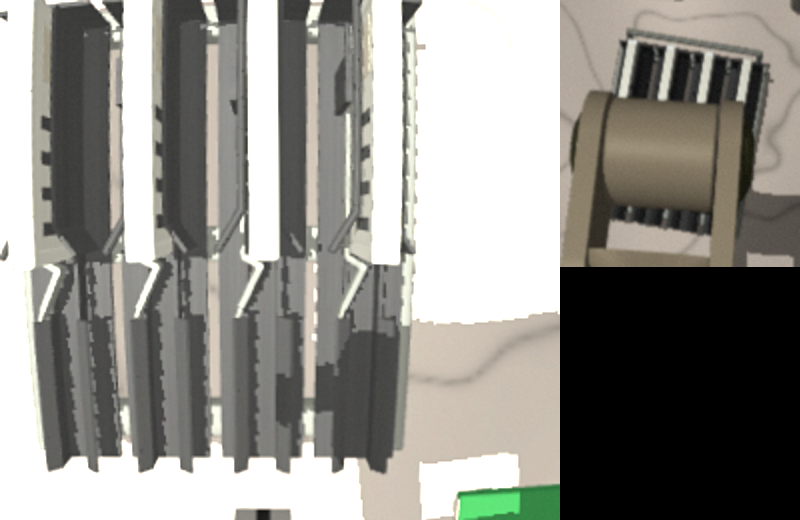

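The picture shows all four rear ends level (row ~260) and all four clips alike, each sprung in behind its cassette (free slot about (155,265), proud slot about (258,262)). The gripper is clear of the rack, so I'm handing in.

```bash
python3 -c "
from rig import *
print(finish_job())"
```

```text
the job is handed in; nothing more can be done
None
```

I loaded the loose cassette and pushed it home, then pushed the proud one home. The last picture shows all four rear ends level and both clips sprung behind them, and I handed in at about 20 s. My first grasp closed on air because the fingertips really sit about 18 mm behind the reported TCP, not 17 mm ahead of it, so I corrected for that from then on.

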